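# Set the slim spacer behind a sample tile on the spectrometer and hold the tile flush

### The arm

A 7-joint arm with a two-finger parallel gripper is mounted at the origin on the work surface. World frame = base frame: x ahead of the robot, y to its left, z up, the work surface at z = 0. Lengths are in m, angles in rad, forces in N, time in s.
With the tool pointing down it reaches from about 0.425 to 0.875 m from the base axis. Payload 9.9 kg.
Tool frame: the origin (TCP) lies midway between the tips of the shut fingers; the grasp point (between the pads) lies ctrl.grip_point_offset behind it (ctrl.grip_point_offset is the distance from the TCP to the grasp point, in m); z points along the fingers, y is the direction in which the jaws open and shut (so a half turn about z gives the same grasp; the last joint's range is limited). The gripper opens to 85 mm and grips with 20 to 120 N. Pads are 22 mm wide; open, the fingers measure 114 mm over their backs; the gripper's body (76 mm by 85 mm) begins 54 mm behind the grasp point. The pads swing forward as they close: fully open they stand 13 mm farther back than shut.
Start: joints at [-1.368, 0.576, 0.025, 1.437, -0.015, 1.129, -0.057], TCP at [0.191, 0.647, 0.231] pointing down, gripper open.
Joint ranges: [-2.76, 2.76], [-0.34, 2.15], [-1.52, 1.57], [0.19, 2.46], [-1.09, 4.23], [0.17, 1.99], [-2.82, 2.82]. Speed limits (rad/s): [2.22, 2.22, 3.01, 3.01, 3.14, 3.14, 3.14].

### API

Orientations are given as [roll, pitch, yaw] about the fixed x, y, z axes, in that order (R = Rz(yaw) Ry(pitch) Rx(roll)).
In Python, from workcell import ctrl gives the robot as it stands.
- The arm moves only by the shell command python3 -m creep 'ROWS'. ROWS is JSON, one flat list of numbers, 5 for each row, row after row: the shift along the tool's x, y, z in units of 40 mm (1.0 is 40 mm), then the turn about the tool's z in units of 6 degrees (1.0 is 6 degrees), then the finger opening in mm, from 0 to 85.4. A call has 1 to 12 rows; each row shifts and turns the commanded pose from where the row before left it, along the tool's axes as they then stand; what a row does not reach is not made up. A row lasts 1/12 s, in which the tool goes at most 41.7 mm and 7.16 degrees, less where a joint would pass 70% of its speed; a pose out of reach is approached as far as the arm can. A call is refused whole if a number of a shift passes 1 or a number of a turn 1, either way. A call with a gripper value outside its range is refused whole. The fingers move at their own pace and stop on an object; the grip force is fixed at half the most. Time passes only in rows, so rows that do not move let the fingers close. It gives the time, the measured TCP pose, the force and the opening at its end, in the units of the state.
- ctrl.get_obs(): the state, without advancing time (a new reading comes with each control period).
- ctrl.snapshot(name): name is "scene" or "top" or "wrist"; returns the picture (480x640x3 uint8, blue, green, red); there is no depth.
- ctrl.camera_model(name): a dict with "fx", "fy", "cx", "cy" (pixels), "k1" (the pictures are not rectified: a ray, as slopes to the right and down, at radius r is drawn at 1 + k1 r^2 times it, then the intrinsics apply), "rvec" (rotation vector, rad) and "tvec" (3), from world to camera coordinates, as OpenCV has them. Camera axes: x right, y down, z forward; pixel columns grow to the right and rows downward; lengths in m; the calibration is good to about 2 mm. A picture is of the moment at which its call begins: read the wrist's pose just before it. camera_model takes no time and is no camera call; for the wrist camera it gives the pose at the moment of the call.
- ctrl.finish_job(): hands the job in, once; it reports no verdict.
The state is a dict: "t": time; "joint_pos": joint angles; "joint_vel": joint speeds; "joint_torque": joint torques, N m; "position": TCP position; "tcp_rot": TCP orientation; "wrist_force": force on the tool from outside, world axes, zero at the start; "wrist_torque": the same for the moment, N m; "finger_gap": finger opening in m.
Only numpy, scipy, OpenCV 4.12 (cv2) and the standard library are available. Lean on these libraries where they do the work, as an engineer would, in place of code of your own. Each camera call takes 0.05 s, during which the arm holds its last target. There are 200 camera calls.

### The job

A sample tile lies askew on the spectrometer's black deck and needs the slim spacer bar between it and the steel fence to sit centred over the measuring window. Slide the slim bar along the fence into the gap from the end where it is wide enough, without shoving the tile with it, until it stands behind about half of the tile, and let go of it; then push the tile towards the fence until tile, bar and fence are flush and square, with the window still covered. Finish while still holding the tile firmly pressed there for the scan, and leave the thick bar, the bottle and the jar alone.

Things in the scene. Friction and masses are not known exactly. Their poses are not given: they have to be found in the camera images.
- spectrometer: Fixed white bench spectrometer, 290 deep (x) x 270 wide (y). Origin: centre of its underside, on the bench; x from its front to its rear (roughly away from the robot), y to its left, z up. Its flat black deck, 120 mm above the origin, spans x -100 to +110, y -125 to +125 mm. Behind it (x over 117 mm) a hood rises 10 mm over the deck; only the fence stands on the deck.
- fence: Fixed straight steel stop bar on the deck, 240 long (y) x 12 deep x 10 mm high. Origin: middle of its front face at its foot, on the deck, 62 mm behind the spectrometer's origin; the front face looks to the front (-x) and runs along y. Axes parallel to the spectrometer's.
- window (a point): Round measuring window, 18 mm across in a 26 mm steel ring, flush in the deck 46 mm in front of the fence's face and mid-way along it; the tile hides it at the start.
- tile: Loose ceramic tile flat on the deck, ribbed reddish back up: 60 (x) x 90 (y) x 8 mm, 75-150 g, slides easily. Origin: centre of underside; its +x long edge faces the fence, z up. Turned up to 0.45 rad either way, so the gap to the fence tapers: 19 mm or more at its middle, wider at one end (+y if turned counter-clockwise seen from above). Pressed home, its origin is 46 mm from the fence's face.
- spacer: Slim spacer: loose plain aluminium bar, 16 wide (x) x 90 long (y) x 28 mm high, 109 g, on the bench on its 16 mm foot, left or right of the spectrometer. Origin: centre of its underside; z up. Used on the same foot, length along the fence, 16 mm across the gap; it tops the fence by 18 mm and the tile by 20 mm, so grip it across its width above both. It must back at least a third of the tile.
- thick_bar: The thick spacer bar, not used: like the slim one but 34 wide (x) x 90 long (y) x 28 mm high, on the bench on the other side of the spectrometer. Which side holds which bar varies. Origin: centre of its underside. Leave it alone.
- bottle: Brown capped reagent bottle, 60 mm across, 125 mm high, on the bench to the left rear of the spectrometer; origin: centre of its underside. Leave it alone.
- jar: White capped jar, 54 mm across, 62 mm high, on the bench to the right rear of the spectrometer; origin: centre of its underside. Leave it alone.
Things that resemble listed ones, but are neither listed nor needed, are in the scene too. What is shaped like the tile but blue is not meant.

How it is judged:
By the outcome, as a careful person would: the job done as asked, in the order asked, and still so for the second after the job is handed in, while the arm keeps its last pose, push and grip.
It also fails if it takes over 72 s, if anything falls off the work surface, if the arm or the gripper's body presses on something with over 40 N, if the wrist force passes 120 N, or if a joint passes its speed limit or range.

## Working session

There is one attempt and no reset: what is moved stays moved. The work goes in short steps, Python scripts to look and compute and a shell command to move; the robot and the scene stay as the last step left them, time stands still between calls to the robot, and variables do not carry over. Pictures are saved under pics/ and viewed, about 8 in all and at most 12, crops included, and the job is handed in when it is done.

```bash
mkdir -p pics; ls
python3 - <<'E'
from workcell import ctrl
import cv2
o=ctrl.get_obs(); print(o['t'],o['position'],o['tcp_rot'],o['finger_gap'],o['wrist_force'],ctrl.grip_point_offset)
for n in ("scene","top","wrist"):
    m=ctrl.camera_model(n); print(n,m)
    cv2.imwrite(f"pics/{n}0.png",ctrl.snapshot(n))
E
```

```text
pics
0.0 [0.1907945  0.64702158 0.23043064] [-3.13993914e+00  7.15584255e-05  2.85487194e+00] 0.08537854545048595 [-0.46791496  0.07338611  0.21714574] 0.0187
scene {'fx': 490.8979179408691, 'fy': 490.8979179408691, 'cx': 316.61451151078165, 'cy': 236.0875142244066, 'k1': -0.05100957862256984, 'rvec': array([ 1.52284291,  1.71219654, -0.98542858]), 'tvec': array([ 0.07393084, -0.19456231,  1.46494504])}
top {'fx': 437.0597566616925, 'fy': 437.0597566616925, 'cx': 324.5055785877562, 'cy': 231.43757634838448, 'k1': -0.06056036421390957, 'rvec': array([ 2.20820973, -2.15116641,  0.10642492]), 'tvec': array([-0.02269347,  0.57232142,  0.95901948])}
wrist {'fx': 422.4492686756974, 'fy': 422.4492686756974, 'cx': 316.86412173258793, 'cy': 238.03326254108475, 'k1': -0.09888317951378173, 'rvec': array([-2.32114549, -1.73335419, -0.25256416]), 'tvec': array([-0.67484869, -0.03667662,  0.37984785])}
```

View pics/top0.png

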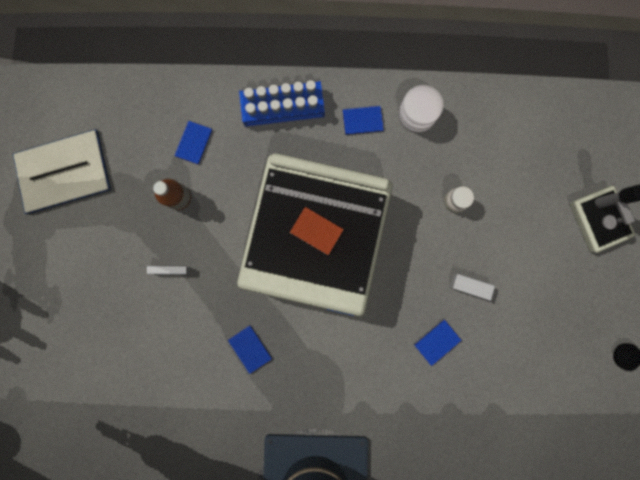

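View pics/scene0.png

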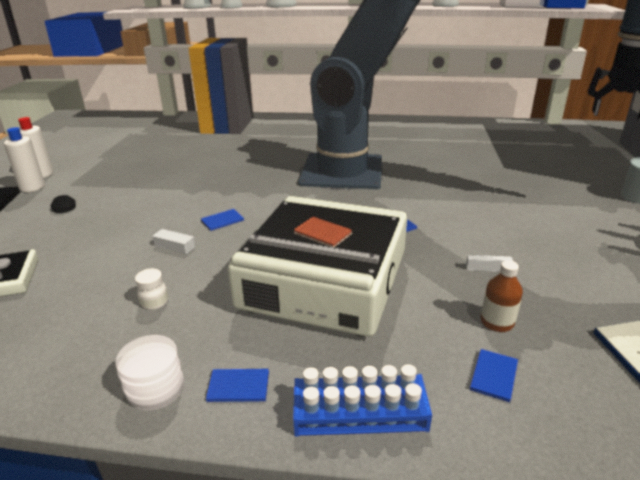

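The top view shows the spectrometer at about (315,235), turned clockwise. The red tile is at (317,231), with the fence running from (268,188) to (380,212) and the tile turned clockwise relative to it, so the gap is wide at its right (-y) end. The two bar candidates are left (166,270), which is slim, and right (474,287), which is thick. The scene view agrees: the slim bar is at (490,263) beside the bottle, and the thick one at (173,242). The blue plates are decoys.

```bash
cat > h.py <<'E'
import numpy as np, cv2
from workcell import ctrl
def ray(m,px):
    K=np.array([[m['fx'],0,m['cx']],[0,m['fy'],m['cy']],[0,0,1]])
    p=cv2.undistortPoints(np.array(px,float).reshape(-1,1,2),K,np.array([m['k1'],0,0,0.]))[:,0]
    R=cv2.Rodrigues(m['rvec'])[0]
    return -R.T@m['tvec'], np.c_[p,np.ones(len(p))]@R
def onz(m,px,z):
    c,d=ray(m,px); return c+d*((z-c[2])/d[:,2])[:,None]
def tri(m1,p1,m2,p2):
    c1,d1=ray(m1,[p1]);c2,d2=ray(m2,[p2]);d1=d1[0];d2=d2[0]
    s=np.linalg.lstsq(np.c_[d1,-d2],c2-c1,rcond=None)[0]
    a,b=c1+s[0]*d1,c2+s[1]*d2
    return (a+b)/2,np.linalg.norm(a-b)
def proj(m,P):
    K=np.array([[m['fx'],0,m['cx']],[0,m['fy'],m['cy']],[0,0,1]])
    return cv2.projectPoints(np.array(P,float).reshape(-1,1,3),m['rvec'],m['tvec'],K,np.array([m['k1'],0,0,0.]))[0][:,0]
def blob(mask,roi):
    x0,y0,x1,y1=roi; k=np.zeros_like(mask); k[y0:y1,x0:x1]=mask[y0:y1,x0:x1]
    cs=cv2.findContours(k,cv2.RETR_EXTERNAL,cv2.CHAIN_APPROX_NONE)[0]
    return max(cs,key=cv2.contourArea)
def red(im): 
    h=cv2.cvtColor(im,cv2.COLOR_BGR2HSV); return ((h[...,0]<18)|(h[...,0]>172)).astype(np.uint8)*((h[...,1]>120)&(h[...,2]>70)).astype(np.uint8)*255
def bright(im,t=150): return (im.min(2)>t).astype(np.uint8)*255
E
python3 - <<'E'
from h import *
T=cv2.imread('pics/top0.png');S=cv2.imread('pics/scene0.png')
mt,ms=ctrl.camera_model('top'),ctrl.camera_model('scene')
# tile
for n,im,m,roi in(('top',T,mt,(270,190,360,270)),('scene',S,ms,(280,205,365,255))):
    r=cv2.minAreaRect(blob(red(im),roi)); c=cv2.boxPoints(r); print(n,'tile px',r, onz(m,c,.128).round(4).tolist())
M=lambda p:cv2.moments(p)
cc=[]
for im,roi in((T,(270,190,360,270)),(S,(280,205,365,255))):
    k=M(blob(red(im),roi)); cc.append((k['m10']/k['m00'],k['m01']/k['m00']))
print('tile tri',tri(mt,cc[0],ms,cc[1]))
for im,m,roi in((T,mt,(135,255,200,285)),(S,ms,(455,245,515,275)),(T,mt,(440,265,505,310)),(S,ms,(145,225,200,262))):
    b=blob(bright(im,125),roi); r=cv2.minAreaRect(b); print(r, onz(m,cv2.boxPoints(r),.028).round(4).tolist())
E
python3 - <<'E'
import cv2,numpy as np
T=cv2.imread('pics/top0.png');S=cv2.imread('pics/scene0.png')
a=cv2.resize(T[150:320,230:400],(600,600),interpolation=3)
b=cv2.resize(S[245:285,455:525],(200,114),interpolation=3)
c=cv2.resize(T[255:285,136:206],(200,86),interpolation=3)
d=cv2.resize(T[265:310,440:510],(200,129),interpolation=3)
col=np.zeros((600,200,3),np.uint8);y=0
for i in(b,c,d): col[y:y+i.shape[0]]=i;y+=i.shape[0]+10
cv2.imwrite('pics/crop1.png',np.hstack([a,col]))
E
```

```text
top tile px ((316.08355712890625, 230.60800170898438), (45.581111907958984, 30.776121139526367), 30.465543746948242) [[0.5599, 0.0653, 0.128], [0.6147, 0.0355, 0.128], [0.5697, -0.0452, 0.128], [0.5154, -0.0151, 0.128]]
scene tile px ((322.3000183105469, 230.1000213623047), (55.02362823486328, 21.50348663330078), 18.434947967529297) [[0.5781, -0.0423, 0.128], [0.4976, -0.0423, 0.128], [0.5567, 0.0661, 0.128], [0.6285, 0.059, 0.128]]
tile tri (array([0.56490347, 0.01103302, 0.12649868]), np.float64(0.0020370381195264596))
((165.5, 269.5), (7.0, 39.0), 90.0) [[0.4839, 0.3912, 0.028], [0.4865, 0.3026, 0.028], [0.4709, 0.3018, 0.028], [0.4683, 0.3903, 0.028]]
((484.5, 259.5), (29.0, 59.0), 90.0) [[0.4343, 0.2813, 0.028], [0.4223, 0.4073, 0.028], [0.5316, 0.3847, 0.028], [0.5427, 0.2695, 0.028]]
((473.3500061035156, 286.4499816894531), (40.160919189453125, 15.17893123626709), 18.43494987487793) [[0.4544, -0.2965, 0.028], [0.4868, -0.3073, 0.028], [0.4602, -0.3946, 0.028], [0.4277, -0.3835, 0.028]]
((172.0, 243.0), (36.0, 54.0), 90.0) [[0.4145, -0.4288, 0.028], [0.4025, -0.2997, 0.028], [0.5484, -0.2495, 0.028], [0.56, -0.3636, 0.028]]
```

View pics/crop1.png

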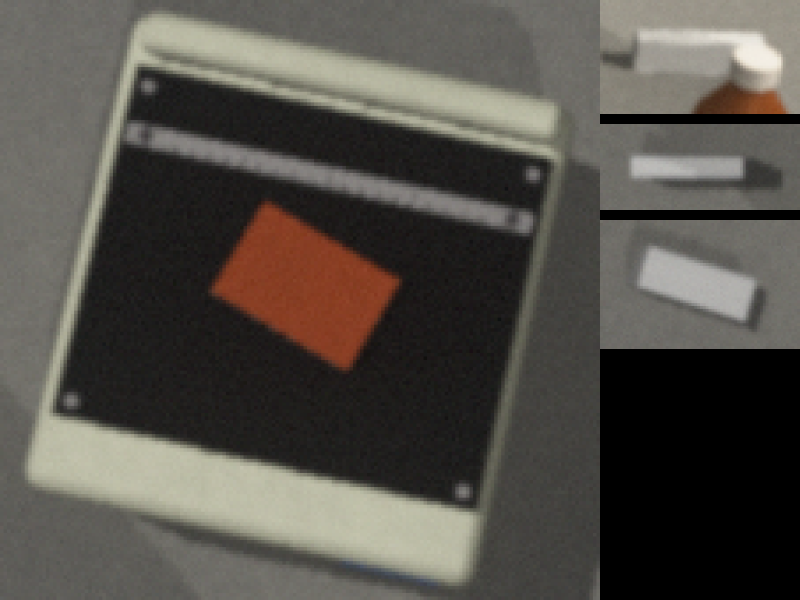

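Crop: the left bar at (165,269) is 16x90 mm, so it is the slim one. The right one, at (473,286), is 34 mm wide, so it is the thick one. The only red tile is at (316,231). Its gap to the fence opens to the right.

```bash
cat >> h.py <<'E'
from scipy.spatial.transform import Rotation as Ro
def plan(xy,z,jaw=None):
    "tool-frame shift (units) and turn to reach xy,z with jaw angle (deg)"
    o=ctrl.get_obs(); R=Ro.from_euler('xyz',o['tcp_rot']).as_matrix()
    d=R.T@(np.array([*xy,z])-o['position'])/.04
    cur=np.degrees(np.arctan2(R[1,1],R[0,1])); t=0
    if jaw is not None: t=-(((jaw-cur)+90)%180-90)/6
    return d.round(3),'turn',round(t,3),'jaw now',round(cur,2)
E
python3 - <<'E'
from h import *
mt,mw=ctrl.camera_model('top'),ctrl.camera_model('wrist')
o=ctrl.get_obs();R=Ro.from_euler('xyz',o['tcp_rot']).as_matrix()
Rc=cv2.Rodrigues(mw['rvec'])[0];c=-Rc.T@mw['tvec']
print('cam in tool',R.T@(c-o['position']),'axis in tool',R.T@Rc[2],'cam x in tool',R.T@Rc[0])
T=cv2.imread('pics/top0.png')
# fence front top edge: boundary below bright stripe on black deck
pts=[]
g=cv2.GaussianBlur(cv2.cvtColor(T,6),(1,1),0).astype(int)
for x in range(272,376,2):
    y0=int(191.5+(x-266)*.209); col=g[y0-4:y0+7,x]; k=np.argmin(np.diff(col)); pts.append((x,y0-4+k+.5))
P=onz(mt,pts,.130); l=cv2.fitLine(P[:,:2].astype(np.float32),cv2.DIST_HUBER,0,.01,.01).ravel(); print('fence',l,np.degrees(np.arctan2(l[1],l[0])))
E=onz(mt,[(266,190),(381,214)],.13);print(E, E.mean(0))
S=onz(mt,[(230+x*170/600,150+y*170/600) for x,y in((148,87),(533,174),(463,491),(71,401))],.12);print('screws',S)
print(plan((.477,.3465),.23,-1))
E
```

```text
cam in tool [ 0.0729502   0.00062593 -0.14305492] axis in tool [-2.86865821e-01 -1.09070202e-04  9.57970766e-01] cam x in tool [-1.37864540e-03  9.99999005e-01 -2.98982140e-04]
fence [ 0.19844922  0.9801112   0.6208147  -0.00235748] 78.55371
[[ 0.64467878  0.11400734  0.13      ]
 [ 0.60186381 -0.12038925  0.13      ]] [ 0.6232713  -0.00319095  0.13      ]
screws [[ 0.67887602  0.10434281  0.12      ]
 [ 0.63363871 -0.12138581  0.12      ]
 [ 0.44949594 -0.0839687   0.12      ]
 [ 0.49492306  0.14178106  0.12      ]]
(array([-8.987, -5.184,  0.023]), 'turn', np.float64(12.428), 'jaw now', np.float64(73.57))
```

```bash
python3 -m creep '[-0.749,-0.432,0,0,85,-0.749,-0.432,0,0,85,-0.749,-0.432,0,0,85,-0.749,-0.432,0,0,85,-0.749,-0.432,0,0,85,-0.749,-0.432,0,0,85,-0.749,-0.432,0,0,85,-0.749,-0.432,0,0,85,-0.749,-0.432,0,0,85,-0.749,-0.432,0,0,85,-0.749,-0.432,0,0,85,-0.749,-0.432,0,0,85]'; python3 -m creep '[0,0,0,1,50,0,0,0,1,50,0,0,0,1,50,0,0,0,1,50,0,0,0,1,50,0,0,0,1,50,0,0,0,1,50,0,0,0,1,50,0,0,0,1,50,0,0,0,1,50,0,0,0,1,50,0,0,0,1,50]'
python3 -m creep '[0,0,0,0.43,50,0,0,0,0,50,0,0,0,0,50]'
python3 - <<'E'
from h import *
print(plan((.477,.3465),.10,-1)); mw=ctrl.camera_model('wrist');W=ctrl.snapshot('wrist');cv2.imwrite('pics/w1.png',W)
np.save('w1.npy',mw,allow_pickle=True)
print(proj(mw,[(.477,.3465,.028)]))
E
```

```text
t: 1.15
position: [0.4779, 0.3454, 0.2312]
tcp_rot: [-3.141, -0.0, 2.855]
wrist_force: [0.6, 0.1, 0.0]
finger_gap: 0.0851
t: 2.15
position: [0.4769, 0.3468, 0.2311]
tcp_rot: [-3.141, 0.0, 1.593]
wrist_force: [-0.3, 0.6, -0.4]
finger_gap: 0.0502
t: 2.4
position: [0.4769, 0.3469, 0.2311]
tcp_rot: [-3.141, 0.0, 1.555]
wrist_force: [0.1, -0.1, -0.4]
finger_gap: 0.0498
(array([-8.000e-03,  3.000e-03,  3.277e+00]), 'turn', np.float64(0.018), 'jaw now', np.float64(-0.89))
[[316.82185164 204.03872255]]
```

View pics/w1.png

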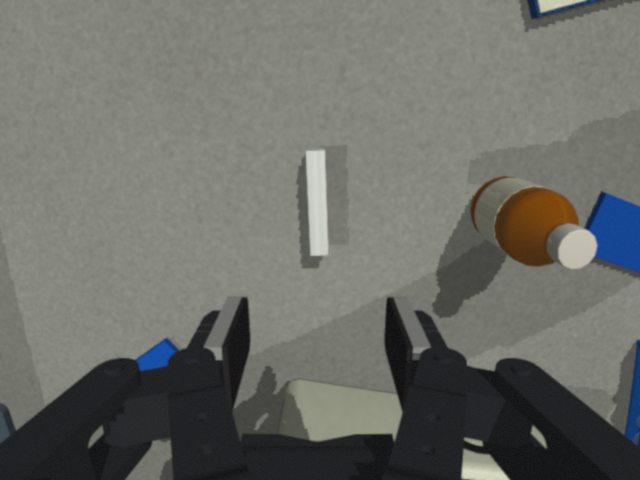

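The wrist view shows the slim bar with its ends at (315,151) and (319,255), midway between the fingers. The bottle at (540,225) is well clear.

Run:
```python
from h import *
W=cv2.imread('pics/w1.png');mw=np.load('w1.npy',allow_pickle=True).item();mt=ctrl.camera_model('top')
b=blob(bright(W,165),(290,135,345,270));r=cv2.minAreaRect(b);print(r)
c=onz(mw,cv2.boxPoints(r),.028);print(c.round(4),c.mean(0))
l=max(((c[i]-c[(i+1)%4]) for i in range(4)),key=np.linalg.norm);ang=np.degrees(np.arctan2(l[1],l[0]));print('len ang',ang,[np.linalg.norm(c[i]-c[(i+1)%4]) for i in(0,1)])
print('tri',tri(mt,(165.5,269.5),mw,r[0]))
x=c.mean(0)[:2];print(plan(x,.0125,ang-90))
```

```text
((317.0981140136719, 202.25660705566406), (104.24933624267578, 18.243635177612305), 87.51044464111328)
[[0.4688 0.3908 0.028 ]
 [0.4835 0.3912 0.028 ]
 [0.4863 0.3023 0.028 ]
 [0.4706 0.3019 0.028 ]] [0.47729455 0.34654732 0.028     ]
len ang -88.85525252867214 [np.float64(0.014748046548789721), np.float64(0.08891957087177602)]
tri (array([0.4773157 , 0.34740041, 0.02506866]), np.float64(0.0001372177983755713))
(array([-0.007,  0.01 ,  5.466]), 'turn', np.float64(-0.339), 'jaw now', np.float64(-0.89))
```

```bash
python3 -m creep '[0,0.01,0.9,-0.34,50,0,0,0.9,0,50,0,0,0.9,0,50,0,0,0.8,0,50,0,0,0.7,0,50,0,0,0.6,0,50,0,0,0.4,0,50,0,0,0.26,0,50,0,0,0,0,50,0,0,0,0,50]'; python3 -m creep '[0,0,0,0,30,0,0,0,0,10,0,0,0,0,5,0,0,0,0,5,0,0,0,0,5,0,0,0,0,5]'
```

```text
t: 3.28
position: [0.4777, 0.3468, 0.013]
tcp_rot: [-3.141, 0.0, 1.589]
wrist_force: [-0.2, 0.0, -0.1]
finger_gap: 0.0501
t: 3.78
position: [0.4782, 0.3473, 0.0142]
tcp_rot: [3.14, -0.001, 1.589]
wrist_force: [-0.3, -0.2, 5.5]
finger_gap: 0.0143
```

```bash
python3 -m creep '[0,0,0,0,5,0,0,0,0,5,0,0,-0.3,0,5,0,0,-0.7,0,5,0,0,-0.9,0,5,0,0,-0.9,0,5,0,0,-0.9,0,5,0,0,-0.9,0,5,0,0,-0.5,0,5,0,0,0,0,5]'
python3 - <<'E'
from h import *
W=ctrl.snapshot('wrist');cv2.imwrite('pics/w2.png',W)
# fence-frame pose -> world
th=np.radians(-11.4);ex=np.array([np.cos(th),np.sin(th)]);ey=np.array([-ex[1],ex[0]]);F=np.array([.6208,-.0024])+ey*0
for a,b in((-.008,-.16),(-.06,-.16)): print(F+a*ex+b*ey,plan(F+a*ex+b*ey,.22,-11.4))
E
```

```text
t: 4.62
position: [0.4795, 0.3477, 0.2231]
tcp_rot: [3.135, -0.006, 1.588]
wrist_force: [-0.6, 0.7, -1.5]
finger_gap: 0.0144
[ 0.58133266 -0.15766213] (array([-12.669,   2.344,  -0.028]), 'turn', np.float64(2.071), 'jaw now', np.float64(1.03))
[ 0.53035856 -0.14738395] (array([-12.389,   1.075,  -0.032]), 'turn', np.float64(2.071), 'jaw now', np.float64(1.03))
```

View pics/w2.png

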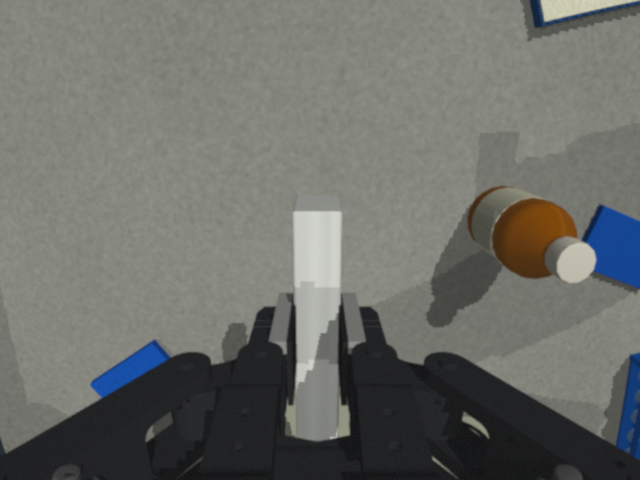

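The bar is held centrally between the pads, with its top running from (317,211) to (317,438), and it looks level. Next I carry it over the wide end of the gap.

```bash
python3 -m creep '[-0.888,0.226,0,0,5,-0.888,0.226,0,0,5,-0.888,0.226,0,0,5,-0.888,0.226,0,0,5,-0.888,0.226,0,0,5,-0.888,0.226,0,0,5,-0.888,0.226,0,0,5,-0.888,0.226,0,0,5,-0.888,0.226,0,0,5,-0.888,0.226,0,0,5,-0.888,0.226,0,0,5,-0.888,0.226,0,0,5]'; python3 -m creep '[0,0,0,0.7,5,0,0,0,0.7,5,0,0,0,0.67,5,0,0,0,0,5,0,0,0,0,5,0,0,0,0,5]'
python3 - <<'E'
from h import *
mw=ctrl.camera_model('wrist');np.save('w3.npy',mw,allow_pickle=True);W=ctrl.snapshot('wrist');cv2.imwrite('pics/w3.png',W)
print(ctrl.get_obs()['position'],plan((.5956,-.0768),.19,-11.4))
E
```

```text
t: 5.67
position: [0.5929, -0.079, 0.216]
tcp_rot: [-3.14, -0.0, 1.589]
wrist_force: [0.8, 0.3, -0.6]
finger_gap: 0.0142
t: 6.17
position: [0.5932, -0.0771, 0.2165]
tcp_rot: [-3.141, 0.0, 1.375]
wrist_force: [-0.1, -0.0, -1.0]
finger_gap: 0.0145
[ 0.59333671 -0.07704995  0.21660258] (array([0.017, 0.055, 0.665]), 'turn', np.float64(0.025), 'jaw now', np.float64(-11.25))
```

View pics/w3.png

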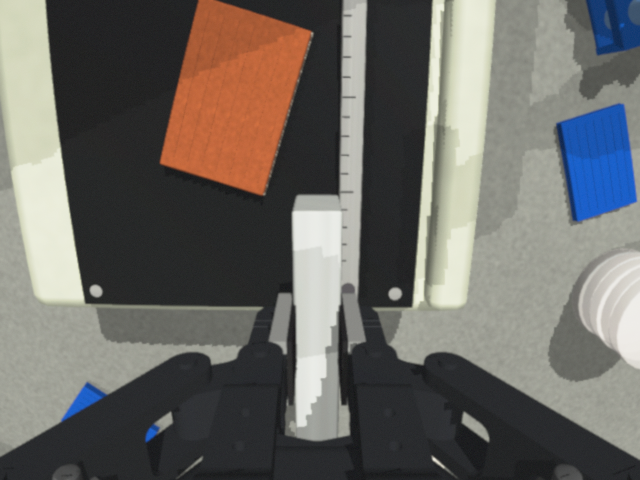

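The wrist view shows the tile's rear edge from (313,33) to (265,195), and the fence's front edge near column 342, with the wide gap ahead of the bar's end at (317,197).

Run:
```python
from h import *
W=cv2.imread('pics/w3.png');mw=np.load('w3.npy',allow_pickle=True).item();mt=ctrl.camera_model('top')
g=cv2.cvtColor(W,6).astype(int);pts=[]
for y in range(6,180,3):
    k=np.argmax(np.diff(cv2.blur(g[y,325:356].astype(np.float32),(1,3)).ravel()));pts.append((325+k+.5,y))
print(pts[::12]);P=onz(mw,pts,.13)
l=cv2.fitLine(P[:,:2].astype(np.float32),cv2.DIST_HUBER,0,.01,.01).ravel()
if l[1]<0:l[:2]*=-1
ey=l[:2];ex=np.array([ey[1],-ey[0]]);print('fence',l,'jaw',np.degrees(np.arctan2(ex[1],ex[0])))
for a,b in(((305.9,206.7),(313,33)),((343.3,229.6),(265,195))):print('tri',tri(mt,a,mw,b))
T=onz(mw,[(313,33),(265,195),(161,163)],.128)[:,:2]
c=(T[0]+T[2])/2
# fence ends from top -> lateral midpoint; also deck screws
E=onz(mt,[(266,190),(381,214)],.13).mean(0)[:2];S=np.array([.5642,.0102])
F=l[2:]+ey*((S-l[2:])@ey);print('F',F,'lateral of fence-ends mid',(E-F)@ey,'dist screws centre->face',(F-S)@ex)
q=lambda p:((p-F)@ex*1e3,(p-F)@ey*1e3)
print('tile corners',[q(t) for t in T],'centre',q(c));
sc=onz(mw,[(96,291),(395,294)],.12)[:,:2];print('screws',[q(s) for s in sc])
p=ctrl.get_obs()['position'][:2];print('tcp',q(p))
# bar left-end top corners at z
print('bar end',[q(t) for t in onz(mw,[(293,210),(341,210)],.2165+.0138)[:,:2]])
np.save('F.npy',np.r_[F,ex,ey])
```

```text
[(np.float64(342.5), 6), (np.float64(341.5), 42), (np.float64(340.5), 78), (np.float64(340.5), 114), (np.float64(339.5), 150)]
fence [0.20042677 0.9797087  0.6222486  0.00486339] jaw -11.561915
tri (array([0.6124969 , 0.03248146, 0.13652145]), np.float64(0.0022277019874327522))
tri (array([ 0.56910554, -0.04486538,  0.1171899 ]), np.float64(0.001049156539657655))
F [ 0.62096462 -0.00141279] lateral of fence-ends mid -0.0012797613446404667 dist screws centre->face 0.05794030561831099
tile corners [(np.float64(-14.523249901646496), np.float64(33.89337513431744)), (np.float64(-41.04587545004762), np.float64(-50.45486948646807)), (np.float64(-98.34457975614697), np.float64(-32.460051846867344))] centre (np.float64(-56.43391482889678), np.float64(0.7166616437250334))
screws [(np.float64(-152.21541361906162), np.float64(-113.48234472330864)), (np.float64(36.48114592356807), np.float64(-113.67502327022059))]
tcp (np.float64(-11.907595359294191), np.float64(-79.63975498456824))
bar end [(np.float64(-19.630123177922748), np.float64(-35.56143223023491)), (np.float64(-4.596176804573378), np.float64(-35.4928224632081))]
```

```bash
python3 -m creep '[0,0.04,0.5,0.04,5,0,0,0.6,0,5,0,0,0.5,0,5,0,0,0.3,0,5,0,0,0,0,5,0,0,0,0,5]'; python3 -m creep '[0,0,0.05,0,5,0,0,0.03,0,5,0,0,0,0,5,0,0,0,0,5]'; python3 -m creep '[0,0,0.03,0,5,0,0,0.03,0,5,0,0,0,0,5,0,0,0,0,5]'
```

```text
t: 6.72
position: [0.5949, -0.0776, 0.1407]
tcp_rot: [-3.141, 0.0, 1.369]
wrist_force: [0.7, 0.4, -0.8]
finger_gap: 0.0142
t: 7.05
position: [0.5955, -0.0777, 0.1383]
tcp_rot: [3.141, -0.0, 1.368]
wrist_force: [0.3, -0.5, -1.2]
finger_gap: 0.0141
t: 7.38
position: [0.5952, -0.0777, 0.1352]
tcp_rot: [-3.141, -0.0, 1.368]
wrist_force: [-0.7, 0.1, -0.7]
finger_gap: 0.0145
```

```bash
python3 -m creep '[0,0,0.03,0,5,0,0,0,0,5,0,0,0,0,5]'; python3 -m creep '[0,0,0.025,0,5,0,0,0,0,5,0,0,0,0,5]'
```

```text
t: 7.63
position: [0.5954, -0.0778, 0.1343]
tcp_rot: [3.141, -0.0, 1.368]
wrist_force: [-0.8, -0.5, 1.0]
finger_gap: 0.0146
t: 7.88
position: [0.5954, -0.0778, 0.1342]
tcp_rot: [3.141, -0.001, 1.368]
wrist_force: [-3.9, 0.8, 11.6]
finger_gap: 0.0142
```

```bash
python3 -m creep '[0,0,-0.022,0,5,0.1,0,0,0,5,0.1,0,0,0,5,0.1,0,0,0,5,0.1,0,0,0,5,0.1,0,0,0,5,0.1,0,0,0,5,0,0,0,0,5,0,0,0,0,5]'
python3 - <<'E'
from h import *
mw=ctrl.camera_model('wrist');np.save('w4.npy',mw,allow_pickle=True);W=ctrl.snapshot('wrist');cv2.imwrite('pics/w4.png',W)
f=np.load('F.npy');p=ctrl.get_obs()['position'][:2]-f[:2];print(p@f[2:4],p@f[4:6])
E
```

```text
t: 8.63
position: [0.6007, -0.053, 0.1343]
tcp_rot: [3.141, -0.001, 1.369]
wrist_force: [1.3, 1.2, 5.4]
finger_gap: 0.0145
-0.009468007339471169 -0.054598309132404856
```

View pics/w4.png

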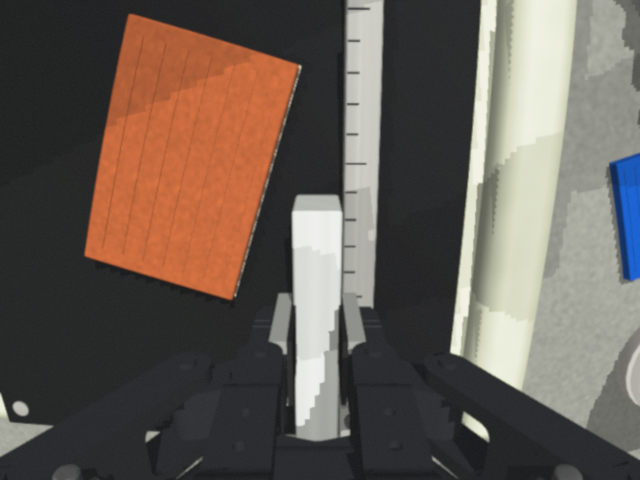

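The bar is in the gap beside the fence, its end at (317,197). The tile, with rear corners (301,66) and (234,299), looks untouched. I'll slide it another 12 mm and then nudge it against the fence.

```bash
python3 -m creep '[0.1,0,0,0,5,0.1,0,0,0,5,0.1,0,0,0,5,0,0.02,0,0,5,0,0.02,0,0,5,0,0,0,0,5,0,0,0,0,5]'
python3 - <<'E'
from h import *
mw=np.load('w4.npy',allow_pickle=True).item();f=np.load('F.npy');q=lambda p:np.c_[(p[:,:2]-f[:2])@f[2:4],(p[:,:2]-f[:2])@f[4:6]].round(4).tolist()
print('tile',q(onz(mw,[(128,14),(301,66),(234,299),(85,256)],.128)),'bar end',q(onz(mw,[(292,210),(342,210)],.148)),'fence',q(onz(mw,[(344,10),(344,180)],.13)))
print(q(ctrl.get_obs()['position'][None]))
E
```

```text
t: 9.27
position: [0.604, -0.0415, 0.1342]
tcp_rot: [-3.141, -0.001, 1.369]
wrist_force: [-2.5, 0.4, 8.5]
finger_gap: 0.0143
tile [[-0.0723, 0.0525], [-0.0146, 0.0344], [-0.0416, -0.0502], [-0.0989, -0.0327]] bar end [[-0.0172, -0.0105], [-0.0015, -0.0105]] fence [[-0.0005, 0.0516], [0.0002, -0.0038]]
[[-0.0086, -0.0426]]
```

```bash
python3 -m creep '[0,0.03,0,0,5,0,0.02,0,0,5,0,0,0,0,5,0,0,0,0,5]'
```

```text
t: 9.6
position: [0.6048, -0.0417, 0.1342]
tcp_rot: [-3.139, -0.001, 1.369]
wrist_force: [-7.3, 2.4, 13.4]
finger_gap: 0.0145
```

```bash
python3 -m creep '[0,-0.03,-0.02,0,5,0,0,0,0,16,0,0,0,0,25,0,0,0,0,40,0,0,0,0,40,0,0,0,0,40,0,0,-0.4,0,40,0,0,-0.9,0,40,0,0,-0.9,0,40,0,0,-0.4,0,40,0,0,0,0,40]'
python3 - <<'E'
from h import *
mw=ctrl.camera_model('wrist');np.save('w5.npy',mw,allow_pickle=True);W=ctrl.snapshot('wrist');cv2.imwrite('pics/w5.png',W)
E
```

```text
t: 10.52
position: [0.6068, -0.0437, 0.2431]
tcp_rot: [3.135, -0.001, 1.367]
wrist_force: [1.0, 0.2, -1.0]
finger_gap: 0.04
```

View pics/w5.png

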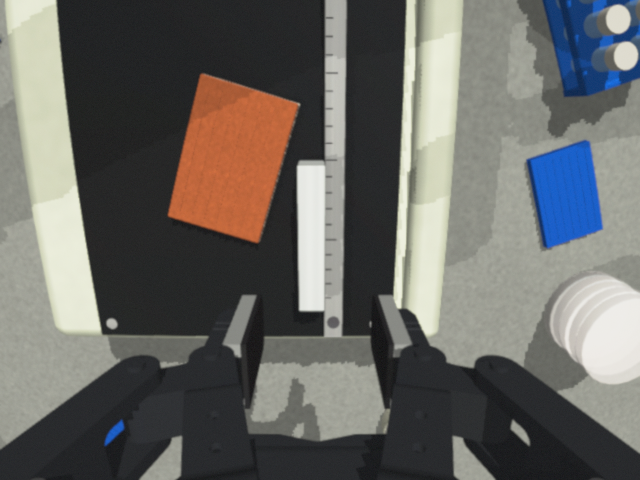

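The bar stands released against the fence with its top from (311,162) to (311,311), behind the right half of the tile, which is undisturbed (corners (299,103), (259,243), (168,216)). Next I turn the tool and move in front of the tile.

```bash
python3 -m creep '[0,0,0,1,12,0,0,0,1,12,0,0,0,1,12,0,0,0,1,12,0,0,0,1,12,0,0,0,1,12,0,0,0,1,12,0,0,0,1,12,0,0,0,1,12,0,0,0,1,12,0,0,0,1,12,0,0,0,1,12]';python3 -m creep '[0,0,0,1,12,0,0,0,1,12,0,0,0,1,12,0,0,0,0,12,0,0,0,0,12]'
python3 - <<'E'
from h import *
mw=np.load('w5.npy',allow_pickle=True).item();f=np.load('F.npy');q=lambda p:np.c_[(p[:,:2]-f[:2])@f[2:4],(p[:,:2]-f[:2])@f[4:6]].round(4).tolist()
print('tile',q(onz(mw,[(202,74),(299,103),(259,243),(168,216)],.128)),'bar',q(onz(mw,[(298,166),(324,166),(324,311),(299,311)],.148)))
t=f[:2]-.120*f[2:4]-.022*f[4:6];print(q(ctrl.get_obs()['position'][None]),plan(t,.14,78.44),ctrl.get_obs()['joint_pos'])
E
```

```text
t: 11.57
position: [0.6042, -0.0427, 0.2373]
tcp_rot: [-3.142, 0.002, 0.106]
wrist_force: [-0.2, 0.3, -0.3]
finger_gap: 0.0119
t: 11.98
position: [0.6044, -0.0428, 0.2375]
tcp_rot: [3.141, 0.002, -0.2]
wrist_force: [-0.3, 0.5, 0.2]
finger_gap: 0.0122
tile [[-0.0712, 0.0524], [-0.0148, 0.0352], [-0.0416, -0.0508], [-0.099, -0.0326]] bar [[-0.0152, 0.0005], [-0.0006, 0.0005], [-0.0004, -0.0891], [-0.0159, -0.089]]
[[-0.008, -0.0438]] (array([-2.795, -0.553,  2.443]), 'turn', np.float64(0.017), 'jaw now', np.float64(-101.46)) [-0.54563339  0.63377833  0.94657354  1.63824283 -0.55005661  1.16097029
 -1.23451444]
```

```bash
python3 -m creep '[-0.7,-0.14,0,0,12,-0.7,-0.14,0,0,12,-0.7,-0.14,0,0,12,-0.695,-0.13,0,0,12,0,0,0.6,0,12,0,0,0.7,0,12,0,0,0.7,0,12,0,0,0.44,0,12,0,0,0,0,12,0,0,0,0,12]'; python3 -m creep '[0,0,0.1,0,12,0,0,0.1,0,12,0,0,0.1,0,12,0,0,0.08,0,12,0,0,0,0,12,0,0,0,0,12]'
```

```text
t: 12.82
position: [0.4992, 0.0009, 0.1409]
tcp_rot: [3.141, 0.002, -0.201]
wrist_force: [-0.2, -0.2, 0.3]
finger_gap: 0.0121
t: 13.32
position: [0.4997, 0.0012, 0.126]
tcp_rot: [3.142, 0.0, -0.203]
wrist_force: [-0.0, -0.1, -0.5]
finger_gap: 0.0124
```

```bash
python3 -m creep '[0,0,0.06,0,12,0,0,0.025,0,12,0,0,0,0,12,0,0,0,0,12]'
python3 - <<'E'
from h import *
f=np.load('F.npy');o=ctrl.get_obs();p=o['position'][:2]-f[:2];print(p@f[2:4],p@f[4:6],o['position'],o['wrist_force'])
E
```

```text
t: 13.65
position: [0.4997, 0.0012, 0.1225]
tcp_rot: [3.142, 0.0, -0.203]
wrist_force: [1.2, 0.2, 0.3]
finger_gap: 0.0119
-0.11933286715672665 -0.02179224444283591 [0.49968542 0.00115466 0.12254823] [1.15938858 0.20374874 0.29231624]
```

```bash
python3 -m creep '[0.1,0,0,0,12,0.08,0,0,0,12,0.07,0,0,0,12,0.07,0,0,0,12,0.07,0,0,0,12,0.07,0,0,0,12,0.06,0,0,0,12,0.06,0,0,0,12,0.06,0,0,0,12,0.04,0,0,0,12,0,0,0,0,12,0,0,0,0,12]'
python3 - <<'E'
from h import *
mw=ctrl.camera_model('wrist');np.save('w6.npy',mw,allow_pickle=True);W=ctrl.snapshot('wrist');cv2.imwrite('pics/w6.png',W)
f=np.load('F.npy');o=ctrl.get_obs();p=o['position'][:2]-f[:2];print(p@f[2:4],p@f[4:6])
E
```

```text
t: 14.65
position: [0.5265, -0.0043, 0.1226]
tcp_rot: [3.142, -0.0, -0.203]
wrist_force: [0.9, 0.0, -0.4]
finger_gap: 0.0122
-0.09210766740106907 -0.021789940514133584
```

View pics/w6.png

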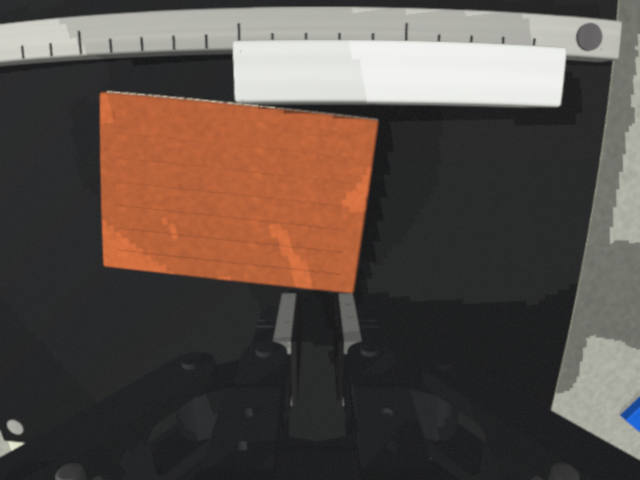

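The tile, with corners (101,92), (378,120), (353,292) and (104,266), is turning square as intended. The bar's left end at (235,103) is level with its middle.

Run:
```python
from h import *
mw=np.load('w6.npy',allow_pickle=True).item();f=np.load('F.npy');q=lambda p:(1e3*np.c_[(p[:,:2]-f[:2])@f[2:4],(p[:,:2]-f[:2])@f[4:6]]).round(1).tolist()
print('tile',q(onz(mw,[(101,92),(378,120),(353,292),(104,266)],.128)),'bar',q(onz(mw,[(235,103),(561,106),(565,47),(234,42)],.148)),'pads at .124',q(onz(mw,[(282,293),(355,293)],.126)))
```

```text
tile [[-11.1, 47.8], [-21.1, -40.6], [-80.0, -33.9], [-70.2, 54.8]] bar [[-16.1, 0.7], [-16.0, -89.1], [-0.3, -88.5], [-0.5, 0.3]] pads at .124 [[-81.2, -8.6], [-81.3, -34.8]]
```

```bash
python3 -m creep '[0.03,0,0,0,12,0.03,0,0,0,12,0.03,0,0,0,12,0.02,0,0,0,12,0.02,0,0,0,12,0,0,0,0,12,0,0,0,0,12]'; python3 -m creep '[0.02,0,0,0,12,0.02,0,0,0,12,0,0,0,0,12,0,0,0,0,12]'
```

```text
t: 15.28
position: [0.5313, -0.0055, 0.1225]
tcp_rot: [3.141, 0.0, -0.203]
wrist_force: [-1.5, -0.6, -0.2]
finger_gap: 0.0119
t: 15.62
position: [0.5315, -0.0055, 0.1223]
tcp_rot: [-3.141, 0.003, -0.203]
wrist_force: [-7.3, 0.4, 3.9]
finger_gap: 0.0119
```

```bash
python3 -m creep '[0.03,0,0,0,12,0.03,0,0,0,12,0.02,0,0,0,12,0,0,0,0,12,0,0,0,0,12]'
python3 - <<'E'
from h import *
mw=ctrl.camera_model('wrist');np.save('w7.npy',mw,allow_pickle=True);W=ctrl.snapshot('wrist');cv2.imwrite('pics/w7.png',W)
E
```

```text
t: 16.03
position: [0.5317, -0.0054, 0.1217]
tcp_rot: [-3.14, 0.009, -0.203]
wrist_force: [-16.3, 3.2, 8.8]
finger_gap: 0.012
```

View pics/w7.png

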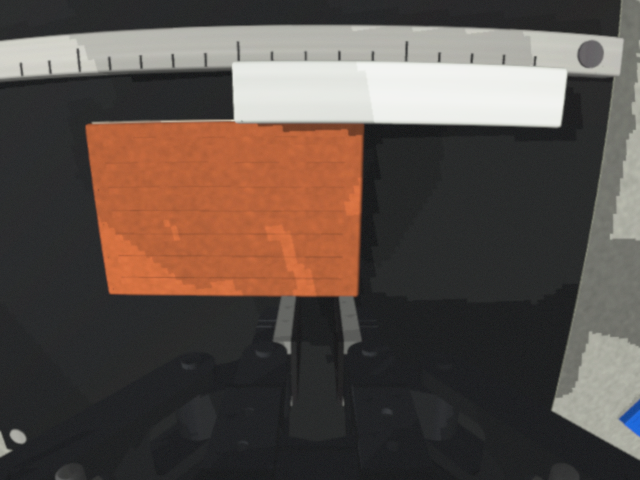

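The tile, with corners (87,124), (364,124), (358,296) and (110,293), now lies flush against the bar, which stands against the fence.

Run:
```python
from h import *
mw=np.load('w7.npy',allow_pickle=True).item();f=np.load('F.npy');q=lambda p:(1e3*np.c_[(p[:,:2]-f[:2])@f[2:4],(p[:,:2]-f[:2])@f[4:6]]).round(1).tolist()
W=cv2.imread('pics/w7.png');b=blob(red(W),(60,100,400,310))[:,0].astype(float)
T=onz(mw,b,.128);P=np.array(q(T));r=cv2.minAreaRect(P.astype(np.float32));print('tile fence-frame mm',r)
fr=P[(P[:,0]<P[:,0].min()+5)&(P[:,1]>-30)&(P[:,1]<45)];print('front edge slope deg',np.degrees(np.polyfit(fr[:,1],fr[:,0],1)[0]),fr[:,0].mean())
print('bar',q(onz(mw,[(234,120),(561,126),(566,70),(233,63)],.148)))
pts=[(x,np.argmax(np.diff(cv2.cvtColor(W,6)[60:90,x].astype(int))*-1)+60.5) for x in range(100,225,5)]
F=np.array(q(onz(mw,pts,.13)));print('fence edge slope',np.degrees(np.polyfit(F[:,1],F[:,0],1)[0]),np.median(F[:,0]))
```

```text
tile fence-frame mm ((-45.62101364135742, 9.130001068115234), (90.22284698486328, 60.22506332397461), 89.58779907226562)
front edge slope deg 0.2720389499076389 -75.45865384615385
bar [[-15.0, 0.8], [-15.8, -89.0], [-0.9, -88.5], [-0.4, 0.4]]
fence edge slope 0.0708234059451111 0.3
```

```bash
python3 -m creep '[0.03,0,0,0,12,0.02,0,0,0,12,0,0,0,0,12,0,0,0,0,12,0,0,0,0,12,0,0,0,0,12]'
python3 - <<'E'
from h import *
f=np.load('F.npy');W=ctrl.snapshot('wrist');mw=ctrl.camera_model('wrist')
P=onz(mw,blob(red(W),(60,100,400,320))[:,0].astype(float),.128)[:,:2]-f[:2];print(cv2.minAreaRect((1e3*np.c_[P@f[2:4],P@f[4:6]]).astype(np.float32)),ctrl.get_obs()['wrist_force'])
E
```

```text
t: 16.58
position: [0.5318, -0.0055, 0.1214]
tcp_rot: [-3.14, 0.012, -0.203]
wrist_force: [-22.8, 3.2, 11.9]
finger_gap: 0.0119
((-45.70328903198242, 9.130615234375), (90.22163391113281, 60.09398651123047), 89.60196685791016) [-22.54532747   3.64732615  11.27216656]
```

```bash
python3 -c "
from workcell import ctrl
print(ctrl.finish_job())"
```

```text
the job is handed in; nothing more can be done
None
```

The job is handed in at about 17 s of the 72 s allowed, with the tile still pressed against the bar and fence. I slid the slim bar into the gap from its wide end (-y) and nudged it against the fence. Before-and-after wrist pictures showed the tile's corners unmoved to within about 1 mm. I then released the bar and pushed the tile home with the nearly shut fingers.

**Last checks:**
- **Flush and square:** the tile's centre is 45.7 mm from the fence face (46 mm nominal). It is square to the fence within about 0.4°, and the bar measures within 1 mm of the fence.
- **Press:** it is held with about 23 N. The wrist also reads 11–12 N upward, probably the fingertips bearing on the deck; I did not look into it.
- **Sideways position:** while turning square, the tile drifted along the fence to about 9 mm off the window's centre. By calculation the window is still well covered, since the tile reaches from -36 to +54 mm along the fence and the window needs ±13 mm.
- **Bar overlap:** because of that drift the bar backs about 41% of the tile. That is above the required third but a little under half.

The thick bar, bottle and jar were not touched. One height check was poor: triangulating the tile's two rear corners from two views gave 137 and 117 mm where 128 mm was expected. The tile's centre gave 126.5 mm, and the contact force on setting the bar down fitted the stated 120 mm deck height.

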